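Test the microscope's safety power unit and move its status tag

ROBOT

A 6-joint arm with a two-finger parallel gripper is mounted at the origin on the work surface. World frame = base frame: x ahead of the robot, y to its left, z up, the work surface at z = 0. Lengths are in m, angles in degrees, forces in N, time in s.
With the tool pointing down it reaches from about 0.425 to 0.95 m from the base axis. Payload 3.5 kg.
Tool frame: the origin (TCP) lies at the very end of the fingers, on their centre line; the grasp point (between the pads) lies 19 mm behind it; z points along the fingers, y is the line along which they close (so a half turn about z gives the same grasp; the last joint's range is limited). The gripper opens to 85 mm and grips with 20 to 120 N. Pads are 22 mm wide; open, the fingers measure 114 mm over their backs; the gripper's body (76 mm by 85 mm) begins 54 mm behind the grasp point. The pads swing forward as they close: fully open they stand 13 mm farther back than shut.
Start: joints at [60.046, 16.404, 90.338, -0, 73.258, -8.594], TCP at [0.246, 0.629, 0.231] pointing down, gripper open.
Joint ranges: [-158.93, 158.93], [-51.34, 127.21], [12.03, 142.37], [-87.48, 267.48], [13.55, 161.25], [-162.69, 162.69]. Speed limits (degrees/s): [159.86, 159.86, 180, 180, 180, 180].

INTERFACE

Orientations are given as [roll, pitch, yaw] about the fixed x, y, z axes, in that order (R = Rz(yaw) Ry(pitch) Rx(roll)).
In Python, from rig import bot gives the robot as it stands.
- The arm moves only by the tool drive_tool, never from a script. Its argument "motion" is a list of rows, each a list of 5 numbers: the opening, from 0 (shut) to 1 (fully open), then the shift along the tool's x, y, z scaled (see below), then the turn about the tool's z scaled (see below). A call has 1 to 8 rows; each row is the pose to reach, as a shift and turn from the pose commanded when the call began, along the tool's axes at that moment, turning the shorter way round; what a row does not reach only later rows make up. The controller multiplies each number of a shift by 0.15 m and each number of a turn by pi rad. A row lasts 1/12 s, in which the tool goes at most 41.7 mm and 7.16 degrees, less where a joint would pass 70% of its speed; a pose out of reach is approached as far as the arm can. A call with a number of a shift or a turn outside -1 to 1 is refused whole. A call with a gripper value outside its range is refused whole. The fingers move at their own pace and stop on an object; "squeeze" is the grip in N (left out, the last holds). Time passes only in rows, so rows that repeat a pose let the fingers close. It gives the time, the measured TCP pose, the force, the opening and the grip force at its end, in the units of the state.
- bot.read_state(): the state, without advancing time (a new reading comes with each control period).
- bot.read_camera(name): name is "scene" or "top" or "wrist"; returns a dict with "frame" (420x560x3 uint8, red, green, blue), "fx", "fy", "cx", "cy" (pixels), "rvec" (rotation vector, rad) and "tvec" (3), from world to camera coordinates, as OpenCV has them. Camera axes: x right, y down, z forward; pixel columns grow to the right and rows downward; lengths in m; the calibration is good to about 2 mm. A picture is of the moment at which its call begins. There is no depth.
- bot.sign_off(): hands the job in; it is judged then, once.
Trained networks look in a picture, given as the dict that the camera call returned (one of the last four; its "shot" number tells which), for a name from the list of things; names that differ only in an ending like _2 or _b are one class to them, and where a whole thing is asked for, a point or a joint stands for the part that bears it (a point fixed in the world has none). Each returns a list of dicts, best first, with "p" (0 to 1); they miss things now and then, are a little off and sometimes report something else, mostly with a low value. They report only what shows in the picture. A call takes as long as a camera call. They do not tell look-alikes from the thing itself.
- bot.boxes_of(picture, label): "box" ([left, top, right, bottom] in pixels, round what is visible of it).
The state is a dict: "time": time; "joint_positions": joint angles; "dq": joint speeds; "joint_efforts": joint torques, N m; "ee_pos": TCP position; "orientation": TCP orientation; "contact_force": force on the tool from outside, world axes, zero at the start; "moment": the same for the moment, N m; "opening": opening from 0.0 (shut) to 1.0 (fully open); "finger_force": force on a finger pad.
Only numpy, scipy, OpenCV 4.12 (cv2) and the standard library are available. Lean on these libraries where they do the work, as an engineer would, in place of code of your own. Each camera call takes 0.05 s, during which the arm holds its last target. There are 200 camera calls.

TASK

Test the bench safety power unit: press its blue test button so that the orange-tipped lever drops, let go of the button, and lift the lever fully back up until it rests at its upright stop. Only then take the yellow status tag out of the red compartment of the tray and lay it flat in the green compartment, setting it down rather than dropping it. Drop the lever with the button only, and leave the bottle, flask and dishes where they are.

Things in the scene. Friction and masses are not known exactly. Their poses are not given: they have to be found in the camera images.
- unit: fixed white box with a grey top, 170 (x) x 210 (y) x 70 mm high; origin at the centre of its underside. In its frame: blue button at x 0, y -50 mm in a black round housing (radius 26, 15 mm high); drop lever with its pivot at x +20, y +45, z 82 mm. Red patch under the dropped lever, green patch on the lever's other side. It stands to the left or to the right
- test_top (a point): centre of the top of the blue test button (radius 18 mm), 96 mm above the bench when out
- test (a joint): travel of the button: 0 out, 0.008 m fully down; a spring pushes it back, about 5 N fully down. The lever trips when it is about half way down
- lever (a joint): angle of the lever: 0 at its upright stop (leaning 0.22 rad past vertical towards the unit's +x), 1.35 rad fully dropped (leaning towards the unit's -x, 1.13 rad from vertical, its bar 44 mm above the top of the box). It tips over by its own weight either side of vertical (0.22 rad), and swings freely: under 2 N lifts it
- lever_tip (a point): centre of the orange crossbar at the free end of the black lever, 75 mm from the pivot; the bar is a round rod along the unit's y, 18 mm diameter, 44 mm long; the lever's arm is 24 mm wide (y) and 12 mm thick
- lever_pivot (a point): the lever's hinge axis, along the unit's y, 12 mm above the top of the box
- tray: fixed grey tray, 124 (x) x 192 (y) mm, with two walled compartments; origin at the centre of its underside; floor at z 6 mm, walls 6 mm thick with tops at z 16 mm. The red compartment is long along the tray's x, the green one long along its y. It stands on the other side from the unit
- due (a point): centre of the floor of the red compartment (inside 104 mm along the tray's x by 52 mm along y), 62 mm towards the tray's +y
- tested (a point): centre of the floor of the green compartment (inside 52 mm along the tray's x by 104 mm along y), 35 mm towards the tray's -y
- tag: loose yellow plastic tag, a plate 90 (x) x 40 (y) x 8 mm with an upright grip rib along the middle, 60 (x) x 13 (y) mm, its top 36 mm above the underside; origin at the centre of the underside, about 60 g. Starts flat in the red compartment; either way round is right
- bottle: closed glass bottle with a blue cap, 72 mm diameter, 130 mm high, origin under its centre; a bystander
- flask: clear flat culture flask with a blue cap, body 85 x 55 x 28 mm, origin under the body's centre, cap towards its +x; a bystander
- dishes: clear culture dishes in a stack, 90 mm diameter, 29 mm high, origin under the centre; a bystander
Mind the look-alikes: they are no part of the job. Several things have the shape of the tag; the one meant has the colours described above.

How it is judged (in metres and radians):
On the way, in this order (a step that is already met when the one before it is completed fails the run):
1. the button is pressed (over 3 mm in) and the lever trips (past 0.35 rad) (value of joint test above 0.003 m and value of joint lever above 0.35 rad).
2. the lever is down (over 1.1 rad) and the button is out again (under 2 mm) (value of joint test below 0.002 m and value of joint lever above 1.1 rad), for 0.1 s.
3. the lever is lifted back to its upright stop (under 0.08 rad), the tag still in the red compartment (moved under 15 mm) (value of joint lever below 0.08 rad and distance of tag from where it was at the start of the episode below 0.015 m), for 0.1 s.
At the end, for the whole second after the job is handed in: the lever rests at its upright stop (under 0.08 rad) with the button out (under 2 mm), and the tag lies still and flat, rib up, on the floor of the green compartment (centre within 9 mm across and 10 mm along, under 3 mm above the floor, tilt under 0.06 rad, along the compartment within 0.25 rad) (value of joint lever below 0.08 rad and value of joint test below 0.002 m and x of tag in the frame of tested between -0.009 and 0.009 m and y of tag in the frame of tested between -0.01 and 0.01 m and z of tag in the frame of tested below 0.003 m and angle between tag's own z axis and vertical below 0.06 rad and angle between the x axis of tag and the y axis of tray, either way round below 0.25 rad and linear speed of tag below 0.02 m/s); the robot touches nothing.
It fails at once if the lever is touched (over 0.5 N) while the button is pressed more than 2 mm (value of joint test above 0.002 m and contact force between the arm and lever above 0.5 N).
It fails at once if the tag is dropped (falls free faster than 0.7 m/s, about 25 mm) (linear speed of tag above 0.7 m/s and contact force between the arm and tag below 0.1 N).
It fails at once if the bottle, flask or dishes are moved more than 30 mm (distance of any of bottle, flask, dishes from where it was at the start of the episode above 0.03 m).
It also fails if it takes over 69 s, if anything falls off the work surface, if the arm or the gripper's body presses on something with over 40 N, if the wrist force passes 120 N, or if a joint passes its speed limit or range.

## Working session

There is one attempt and no reset: what is moved stays moved. The work goes in short steps, Python scripts to look and compute and a tool call to move; the robot and the scene stay as the last step left them, time stands still between calls to the robot, and variables do not carry over. Pictures are saved under pics/ and viewed, at most 10 in all, crops included, and the job is handed in when it is done.

Besides the shell and the picture viewer there is one more tool, called after "Emit:" by a JSON object that holds its "op" and its "data". drive_tool: Moves the arm, as the interface text tells. Shifts and turns lie within -1 to 1; 1 stands for 0.15 m of shift or pi rad of turn. Its arguments: {"type":"object","properties":{"motion":{"type":"array"},"squeeze":{"type":"number"}},"required":["motion"]}

```bash
mkdir -p pics
cat > h.py <<'E'
import numpy as np, cv2
from rig import bot
from scipy.spatial.transform import Rotation as Ro
def cam(n):
    return bot.read_camera(n)
def save(p,f): cv2.imwrite(f,cv2.cvtColor(p["frame"],cv2.COLOR_RGB2BGR))
def ray(p,u,v,z):
    R=cv2.Rodrigues(np.array(p["rvec"],float))[0];t=np.array(p["tvec"],float).ravel()
    d=R.T@np.array([(u-p["cx"])/p["fx"],(v-p["cy"])/p["fy"],1]);c=-R.T@t
    return c+d*(z-c[2])/d[2]
def proj(p,P):
    K=np.array([[p["fx"],0,p["cx"]],[0,p["fy"],p["cy"]],[0,0,1]],float)
    return cv2.projectPoints(np.array(P,float).reshape(-1,1,3),np.array(p["rvec"],float),np.array(p["tvec"],float),K,None)[0].reshape(-1,2)
E
python3 - <<'E'
from h import *
a=cam("top");b=cam("scene")
im=np.vstack([a["frame"],b["frame"]])
save(a,"pics/top0.png");save(b,"pics/scene0.png")
for p,n in((a,"top"),(b,"scene")):
    for l in("unit","test_top","lever_tip","tray","tag","bottle","flask","dishes"):
        print(n,l,[(np.round(d["box"]).astype(int).tolist(),round(d["p"],2)) for d in bot.boxes_of(p,l)[:4]])
    R=cv2.Rodrigues(np.array(p["rvec"],float))[0];print(-R.T@np.array(p["tvec"]).ravel(),p["fx"])
s=bot.read_state();print({k:np.round(v,3) for k,v in s.items()})
E
```

```text
top unit [([134, 214, 224, 282], 0.66), ([89, 188, 123, 220], 0.34), ([147, 225, 168, 240], 0.28)]
top test_top [([186, 241, 200, 256], 0.43)]
top lever_tip [([149, 225, 164, 237], 0.64)]
top tray [([305, 234, 376, 292], 0.94), ([148, 224, 171, 239], 0.19)]
top tag [([314, 243, 330, 270], 0.63), ([259, 241, 294, 271], 0.59)]
top bottle [([87, 190, 126, 218], 0.55)]
top flask [([264, 156, 284, 194], 0.59), ([146, 225, 167, 236], 0.54), ([87, 189, 126, 218], 0.47)]
top dishes [([401, 223, 436, 249], 0.55)]
[ 0.46248942 -0.02700148  1.28203015] 423.1929805125493
scene unit [([321, 215, 404, 292], 0.79)]
scene test_top [([345, 225, 358, 234], 0.6)]
scene lever_tip [([362, 234, 375, 254], 0.51)]
scene tray [([252, 161, 298, 200], 0.74)]
scene tag [([297, 195, 310, 217], 0.73), ([270, 178, 294, 195], 0.69)]
scene bottle [([377, 297, 407, 340], 0.77)]
scene flask [([233, 228, 271, 248], 0.59), ([347, 226, 357, 235], 0.26)]
scene dishes [([209, 147, 233, 169], 0.9)]
[1.30791501 0.75796836 1.09109607] 438.60683783513304
{'time': np.float64(0.9), 'joint_positions': array([ 6.0045e+01,  1.6403e+01,  9.0339e+01,  2.0000e-03,  7.3258e+01,
       -8.5930e+00]), 'dq': array([-0.052, -0.037,  0.067,  0.004,  0.071, -0.018]), 'joint_efforts': array([ -0.   , -40.596, -29.294,  -0.   ,   0.   ,   0.   ]), 'ee_pos': array([0.246, 0.629, 0.231]), 'orientation': array([ 1.80000e+02, -2.00000e-03,  1.58637e+02]), 'contact_force': array([-0.222,  0.551,  0.191]), 'moment': array([ 0.027, -0.013,  0.03 ]), 'finger_force': np.float64(0.0), 'opening': np.float64(0.996)}
```

View pics/top0.png

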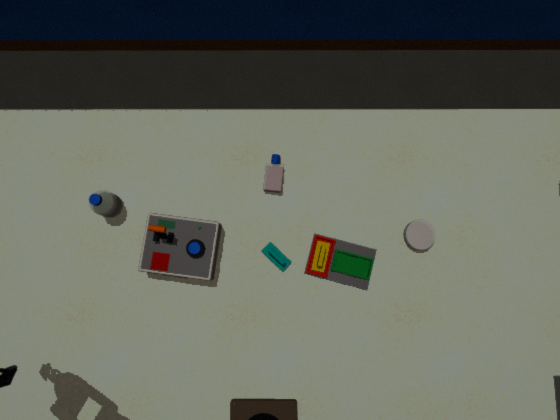

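View pics/scene0.png

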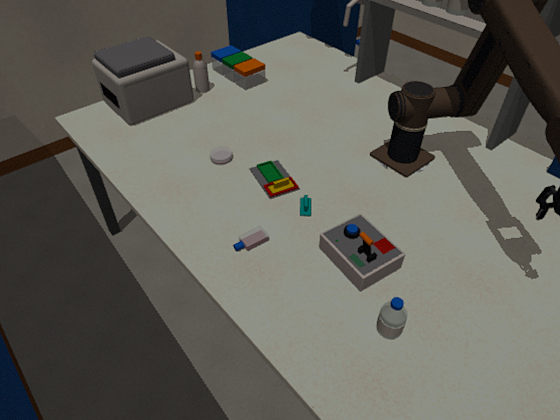

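The top view shows the unit on the left, with the button at (195,248) and the lever at (160,230). The tray is on the right with the yellow tag in its red compartment at (321,257). A teal look-alike lies between them at (276,257).

```bash
cat >> h.py <<'E'
def blob(p,box,hues,smin=110,vmin=40):
    x0,y0,x1,y1=box
    h=cv2.cvtColor(p["frame"],cv2.COLOR_RGB2HSV).astype(int)
    m=np.zeros(h.shape[:2],np.uint8)
    for lo,hi in hues: m|=((h[...,0]>=lo)&(h[...,0]<=hi)&(h[...,1]>=smin)&(h[...,2]>=vmin)).astype(np.uint8)
    k=np.zeros_like(m);k[y0:y1,x0:x1]=1;m*=k
    n,l,st,c=cv2.connectedComponentsWithStats(m)
    if n<2: return None
    i=1+np.argmax(st[1:,4])
    q=np.argwhere(l==i)[:,::-1].astype(np.float32)
    return q.mean(0),len(q),cv2.minAreaRect(q),q
RED=[(0,5),(172,179)];ORA=[(6,17)];YEL=[(20,35)];GRN=[(45,80)];BLU=[(100,130)]
E
python3 - <<'E'
from h import *
a=cam("top");b=cam("scene")
B={"top":(134,205,224,288),"scene":(318,210,408,292)};T={"top":(300,228,380,295),"scene":(245,155,302,203)}
for p,n in((a,"top"),(b,"scene")):
    for nm,bx,h,z in(("button",B,BLU,.096),("bar",B,ORA,.155),("redpatch",B,RED,.07),("greenpatch",B,GRN,.07),
        ("tag",T,YEL,.02),("redc",T,RED+YEL+ORA,.008),("greenc",T,GRN,.006)):
        r=blob(p,bx[n],h)
        if r is None: print(n,nm,None);continue
        c,k,mr,q=r
        w=[ray(p,u,v,z)[:2] for u,v in cv2.boxPoints(mr)]
        w=np.array(w);e1=w[1]-w[0];e2=w[2]-w[1]
        e=e1 if np.hypot(*e1)>np.hypot(*e2) else e2
        print(n,nm,np.round(c,1),k,"world",np.round(ray(p,*c,z)[:2],4),"ctr",np.round(w.mean(0),4),"long dir deg",round(np.degrees(np.arctan2(e[1],e[0]))%180,1),np.round([np.hypot(*e1),np.hypot(*e2)],3))
E
```

```text
top button [193.8 247.7] 134 world [0.5251 0.1935] ctr [0.5242 0.193 ] long dir deg 90.1 [0.034 0.034]
top bar [156.6 228.2] 116 world [0.5739 0.2838] ctr [0.5739 0.2838] long dir deg 81.4 [0.018 0.047]
top redpatch [159.7 261.1] 320 world [0.488  0.2948] ctr [0.4882 0.2949] long dir deg 82.1 [0.051 0.052]
top greenpatch [166.7 223.4] 99 world [0.5961 0.2786] ctr [0.5955 0.2803] long dir deg 81.9 [0.019 0.048]
top tag [320.2 256. ] 380 world [ 0.5051 -0.1682] ctr [ 0.5052 -0.1684] long dir deg 166.8 [0.087 0.038]
top redc [320.4 255.9] 874 world [ 0.5059 -0.1701] ctr [ 0.5063 -0.1706] long dir deg 165.3 [0.119 0.067]
top greenc [352.  264.1] 864 world [ 0.4819 -0.2645] ctr [ 0.4817 -0.2646] long dir deg 75.3 [0.066 0.118]
scene button [351.6 228.5] 97 world [0.5302 0.1966] ctr [0.5303 0.1961] long dir deg 42.2 [0.035 0.039]
scene bar [366.1 238.2] 102 world [0.5726 0.2826] ctr [0.5724 0.2827] long dir deg 80.5 [0.021 0.052]
scene redpatch [383.5 245.5] 203 world [0.4877 0.294 ] ctr [0.4861 0.2935] long dir deg 79.4 [0.054 0.062]
scene greenpatch [356.6 260.1] 82 world [0.5938 0.2794] ctr [0.5935 0.2786] long dir deg 82.7 [0.018 0.048]
scene tag [280.5 184.8] 236 world [ 0.5081 -0.1685] ctr [ 0.508  -0.1712] long dir deg 166.9 [0.098 0.061]
scene redc [280.4 186.3] 432 world [ 0.5052 -0.1725] ctr [ 0.5032 -0.1742] long dir deg 166.9 [0.131 0.083]
scene greenc [269.7 171.3] 324 world [ 0.4779 -0.2682] ctr [ 0.4764 -0.2709] long dir deg 74.1 [0.076 0.14 ]
```

Emit:
{"op": "drive_tool", "data": {"motion": [[0,-0.93,-0.67,0,-0.07],[0,-0.93,-0.67,0,-0.07],[0,-0.93,-0.67,0,-0.07],[0,-0.93,-0.67,0,-0.07],[0,-0.93,-0.67,0,-0.07]], "squeeze": 30}}

```text
time: 1.42
ee_pos: [0.342, 0.48, 0.2314]
orientation: [-179.9, 0.1, 171.0]
contact_force: [-0.6, -0.2, 0.2]
opening: 0.3
finger_force: 0.0
```

```bash
cat >> h.py <<'E'
def go(P,yaw):
    "print tool-frame shift/turn units from the measured pose to world P, yaw"
    s=bot.read_state();R=Ro.from_euler("xyz",s["orientation"],degrees=True).as_matrix()
    d=R.T@(np.array(P)-s["ee_pos"])
    t=(s["orientation"][2]-yaw+180)%360-180
    print("t",round(s["time"],2),"pos",np.round(s["ee_pos"],4),"yaw",round(s["orientation"][2],1),"units",np.round(d/.15,3),"turn",round(t/180,4),"F",np.round(s["contact_force"],1))
E
python3 - <<'E'
from h import *
go([.52,.193,.20],171.5)
E
```

```text
t 1.42 pos [0.342  0.48   0.2314] yaw 171.0 units [-1.471 -1.703  0.215] turn -0.0028 F [-0.6 -0.2  0.2]
```

Emit:
{"op": "drive_tool", "data": {"motion": [[0,-0.74,-0.85,0,0],[0,-0.74,-0.85,0,0],[0,-0.74,-0.85,0,0],[0,-0.74,-0.85,0,0],[0,-0.74,-0.85,0,0]]}}

```text
time: 1.83
ee_pos: [0.4326, 0.3369, 0.2317]
orientation: [-179.9, 0.1, 170.9]
contact_force: [-0.1, -0.0, -0.6]
opening: 0.002
finger_force: 0.0
```

Emit:
{"op": "drive_tool", "data": {"motion": [[0,-0.74,-0.85,0,0],[0,-0.74,-0.85,0,0],[0,-0.74,-0.85,0,0],[0,-0.74,-0.85,0,0],[0,-0.74,-0.85,0,0]]}}

```text
time: 2.25
ee_pos: [0.5228, 0.1939, 0.2317]
orientation: [-179.9, 0.2, 170.9]
contact_force: [0.7, 0.2, 0.5]
opening: 0.0
finger_force: 0.0
```

Run:
```python
from h import *
go([.527,.195,.13],171.5)
p=cam("wrist");save(p,"pics/w1.png")
print(np.round(proj(p,[[.527,.195,.096],[.573,.283,.155]]),1))
for nm,h,z in(("button",BLU,.096),("bar",ORA,.155),("red",RED,.07),("green",GRN,.07)):
    r=blob(p,(0,0,560,420),h)
    if r: print(nm,np.round(r[0],1),r[1],np.round(ray(p,*r[0],z),4),np.round(ray(p,*r[2][0],z),4),np.round(r[2][1:][0]))
```

```text
t 2.25 pos [0.5228 0.1939 0.2317] yaw 170.9 units [-0.024  0.013  0.678] turn -0.0033 F [0.7 0.2 0.5]
[[283.2 208.9]
 [419.8 276.3]]
button [283.6 203.1] 1541 [0.5222 0.1961 0.096 ] [0.5221 0.1961 0.096 ] [44. 43.]
bar [423.3 274.4] 1726 [0.5719 0.2854 0.155 ] [0.5717 0.2859 0.155 ] [26. 70.]
red [394.1 136.4] 3584 [0.4861 0.2969 0.07  ] [0.4863 0.2976 0.07  ] [61. 62.]
green [376.6 254.9] 508 [0.5928 0.2735 0.07  ] [0.5925 0.2748 0.07  ] [34. 19.]
```

View pics/w1.png

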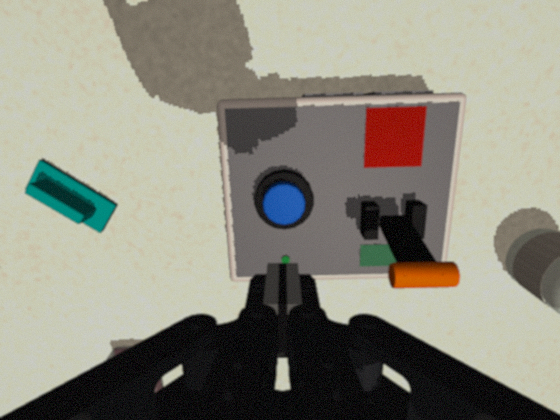

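The wrist view shows the button at (283,203) and the orange bar upright at (423,274). The closed fingers are above the unit with the button right under them, so I'll press now.

Emit:
{"op": "drive_tool", "data": {"motion": [[0,0,0.01,0.3,0],[0,0,0.01,0.6,0],[0,0,0.01,0.82,0],[0,0,0.01,0.86,0],[0,0,0.01,0.9,0],[0,0,0.01,0.93,0],[0,0,0.01,0.945,0],[0,0,0.01,0.945,0]]}}

```text
time: 2.97
ee_pos: [0.5215, 0.2009, 0.092]
orientation: [179.9, 0.2, 171.3]
contact_force: [-1.1, 1.4, 3.1]
opening: -0.003
finger_force: 1.3
```

Emit:
{"op": "drive_tool", "data": {"motion": [[0,0,0,0,0],[0,0,0,0,0],[0,0,0,0,0],[0,0,0,0,0],[0,0,0,0,0]]}}

```text
time: 3.38
ee_pos: [0.5213, 0.2, 0.0907]
orientation: [179.9, 0.2, 171.2]
contact_force: [1.0, 2.4, 2.9]
opening: -0.004
finger_force: 1.6
```

Run:
```python
from h import *
go([.523,.195,.09],171.5)
p=cam("top")
r=blob(p,(134,205,224,288),ORA)
print(r[:3] if r else None, [np.round(ray(p,*r[0],z),4) for z in(.114,.155)] if r else "")
# expected dropped bar
u=np.array([.523,.195]);y=np.radians(-8.5);M=np.array([[np.cos(y),-np.sin(y)],[np.sin(y),np.cos(y)]])
print(u+M@[-.0478,.095],u+M@[.0364,.095])
```

```text
t 3.38 pos [0.5213 0.2    0.0907] yaw 171.2 units [-0.016 -0.031  0.004] turn -0.0015 F [1.  2.4 2.9]
(array([168.36032, 250.06104], dtype=float32), 852, ((167.48812866210938, 251.65557861328125), (48.00595474243164, 40.42425537109375), 88.02507019042969)) [array([0.5175, 0.2603, 0.114 ]), array([0.5155, 0.2502, 0.155 ])]
[0.48976694 0.2960218 ] [0.57304207 0.28357624]
```

Emit:
{"op": "drive_tool", "data": {"motion": [[0,0,0,-0.1,0],[0,0,0,-0.3,0],[0,0,0,-0.55,0],[0,0,0,-0.8,0],[0,0,0,-0.8,0]]}}

```text
time: 3.85
ee_pos: [0.5238, 0.2001, 0.2178]
orientation: [179.8, 0.7, 171.2]
contact_force: [1.0, -0.1, 2.0]
opening: -0.006
finger_force: 0.0
```

Run:
```python
from h import *
p=cam("wrist");save(p,"pics/w2.png")
for nm,h,z in(("button",BLU,.096),("bar",ORA,.114),("red",RED,.07),("green",GRN,.07)):
    r=blob(p,(0,0,560,420),h)
    if r: print(nm,np.round(r[0],1),r[1],np.round(ray(p,*r[0],z),4),np.round(ray(p,*r[2][0],z),4),np.round(r[2][1:][0]))
u=np.array([.523,.195]);y=np.radians(-8.5);M=np.array([[np.cos(y),-np.sin(y)],[np.sin(y),np.cos(y)]])
b=lambda f:u+M@[.02-.075*np.sin(f),.095]
# back of bar, 18mm bar radius 9 + finger half 11 + 12 clearance
P=u+M@[-.0478-.034,.095]
go([*P,.20],171.5)
```

```text
button [274.8 206.1] 1702 [0.5219 0.1962 0.096 ] [0.5223 0.1963 0.096 ] [46. 46.]
bar [409.5 146.6] 1861 [0.4889 0.2962 0.114 ] [0.4893 0.2969 0.114 ] [28. 71.]
red [386.2 128.3] 2401 [0.4789 0.2934 0.07  ] [0.4865 0.2976 0.07  ] [64. 66.]
green [382.6 259.5] 881 [0.5938 0.2828 0.07  ] [0.5934 0.2828 0.07  ] [20. 53.]
t 3.9 pos [0.5223 0.1998 0.2142] yaw 171.2 units [0.539 0.6   0.092] turn -0.0015 F [-0.1  0.1 -0.2]
```

View pics/w2.png

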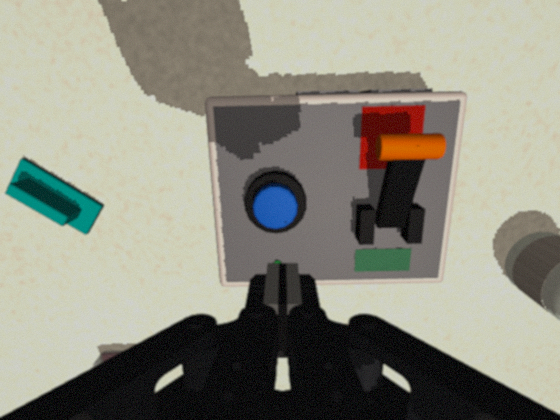

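The lever is down, with the bar at (409,147) over the red patch, and the button is out again. Next I'll move behind the bar and lower the fingers.

Emit:
{"op": "drive_tool", "data": {"motion": [[0,0.54,0.6,0,0],[0,0.54,0.6,0,0],[0,0.54,0.6,0,0],[0,0.54,0.6,0.2,0],[0,0.54,0.6,0.45,0],[0,0.54,0.6,0.7,0],[0,0.54,0.6,0.79,0],[0,0.54,0.6,0.79,0]]}}

```text
time: 4.57
ee_pos: [0.4482, 0.2987, 0.0837]
orientation: [-179.5, -0.7, 171.3]
contact_force: [-0.8, -1.0, 0.2]
opening: 0.0
finger_force: 0.0
```

Run:
```python
from h import *
u=np.array([.523,.196]);y=np.radians(-8.5);M=np.array([[np.cos(y),-np.sin(y)],[np.sin(y),np.cos(y)]])
for f in(1.13,.9,.65,.4,.2,0,-.12,-.22):
    P=u+M@[.02-.075*np.sin(f)-.020,.095];go([*P,.082+.075*np.cos(f)-.019],171.5)
```

```text
t 4.57 pos [0.4482 0.2987 0.0837] yaw 171.3 units [-0.141  0.03  -0.078] turn -0.0013 F [-0.8 -1.   0.2]
t 4.57 pos [0.4482 0.2987 0.0837] yaw 171.3 units [-0.2    0.029 -0.176] turn -0.0013 F [-0.8 -1.   0.2]
t 4.57 pos [0.4482 0.2987 0.0837] yaw 171.3 units [-0.288  0.029 -0.264] turn -0.0013 F [-0.8 -1.   0.2]
t 4.57 pos [0.4482 0.2987 0.0837] yaw 171.3 units [-0.395  0.029 -0.328] turn -0.0013 F [-0.8 -1.   0.2]
t 4.57 pos [0.4482 0.2987 0.0837] yaw 171.3 units [-0.49   0.029 -0.359] turn -0.0013 F [-0.8 -1.   0.2]
t 4.57 pos [0.4482 0.2987 0.0837] yaw 171.3 units [-0.589  0.03  -0.37 ] turn -0.0013 F [-0.8 -1.   0.2]
t 4.57 pos [0.4482 0.2987 0.0837] yaw 171.3 units [-0.649  0.03  -0.367] turn -0.0013 F [-0.8 -1.   0.2]
t 4.57 pos [0.4482 0.2987 0.0837] yaw 171.3 units [-0.699  0.03  -0.359] turn -0.0013 F [-0.8 -1.   0.2]
```

Emit:
{"op": "drive_tool", "data": {"motion": [[0,0,0,0,0],[0,0,0,0,0],[0,0,0,0,0]]}}

```text
time: 4.82
ee_pos: [0.4548, 0.3015, 0.0928]
orientation: [179.9, 0.2, 171.2]
contact_force: [0.2, 0.2, 0.3]
opening: -0.0
finger_force: 0.0
```

Run:
```python
from h import *
u=np.array([.523,.196]);y=np.radians(-8.5);M=np.array([[np.cos(y),-np.sin(y)],[np.sin(y),np.cos(y)]])
for f in(1.13,.9,.65,.4,.2,0,-.12,-.22):
    P=u+M@[.02-.075*np.sin(f)-.020,.095];go([*P,.082+.075*np.cos(f)-.019],171.5)
```

```text
t 4.82 pos [0.4548 0.3015 0.0928] yaw 171.2 units [-0.101  0.005 -0.015] turn -0.0015 F [0.2 0.2 0.3]
t 4.82 pos [0.4548 0.3015 0.0928] yaw 171.2 units [-0.162  0.006 -0.112] turn -0.0015 F [0.2 0.2 0.3]
t 4.82 pos [0.4548 0.3015 0.0928] yaw 171.2 units [-0.251  0.006 -0.199] turn -0.0015 F [0.2 0.2 0.3]
t 4.82 pos [0.4548 0.3015 0.0928] yaw 171.2 units [-0.359  0.007 -0.261] turn -0.0015 F [0.2 0.2 0.3]
t 4.82 pos [0.4548 0.3015 0.0928] yaw 171.2 units [-0.455  0.008 -0.29 ] turn -0.0015 F [0.2 0.2 0.3]
t 4.82 pos [0.4548 0.3015 0.0928] yaw 171.2 units [-0.554  0.008 -0.3  ] turn -0.0015 F [0.2 0.2 0.3]
t 4.82 pos [0.4548 0.3015 0.0928] yaw 171.2 units [-0.614  0.008 -0.296] turn -0.0015 F [0.2 0.2 0.3]
t 4.82 pos [0.4548 0.3015 0.0928] yaw 171.2 units [-0.663  0.009 -0.288] turn -0.0015 F [0.2 0.2 0.3]
```

Emit:
{"op": "drive_tool", "data": {"motion": [[0,-0.07,0,0,0],[0,-0.1,0,0,0],[0,-0.13,0,-0.05,0],[0,-0.16,0,-0.11,0],[0,-0.2,0,-0.15,0],[0,-0.25,0,-0.2,0],[0,-0.3,0,-0.23,0],[0,-0.36,0,-0.26,0]]}}

```text
time: 5.48
ee_pos: [0.5086, 0.2929, 0.1318]
orientation: [179.9, 0.2, 171.3]
contact_force: [-0.9, 2.0, 0.9]
opening: 0.0
finger_force: 0.3
```

Emit:
{"op": "drive_tool", "data": {"motion": [[0,-0.05,0,-0.01,0],[0,-0.1,0,-0.03,0],[0,-0.15,0,-0.04,0],[0,-0.19,0,-0.04,0],[0,-0.23,0,-0.04,0],[0,-0.26,0,-0.04,0],[0,-0.29,0,-0.03,0],[0,-0.29,0,-0.03,0]]}}

```text
time: 6.15
ee_pos: [0.5505, 0.286, 0.134]
orientation: [-180.0, -0.0, 171.2]
contact_force: [0.2, -0.1, -0.5]
opening: 0.003
finger_force: 0.0
```

Run:
```python
from h import *
go([.5735,.2835,.136],171.5)
p=cam("wrist");save(p,"pics/w3.png")
for nm,h,z in(("bar",ORA,.155),("green",GRN,.07)):
    r=blob(p,(0,0,560,420),h)
    if r: print(nm,np.round(r[0],1),r[1],np.round(ray(p,*r[2][0],z),4))
```

```text
t 6.15 pos [0.5505 0.286  0.134 ] yaw 171.2 units [-0.154  0.007 -0.014] turn -0.0016 F [ 0.2 -0.1 -0.5]
bar [282.  367.4] 298 [0.5776 0.2829 0.155 ]
green [141.7 302.4] 99 [0.5833 0.1874 0.07  ]
```

View pics/w3.png

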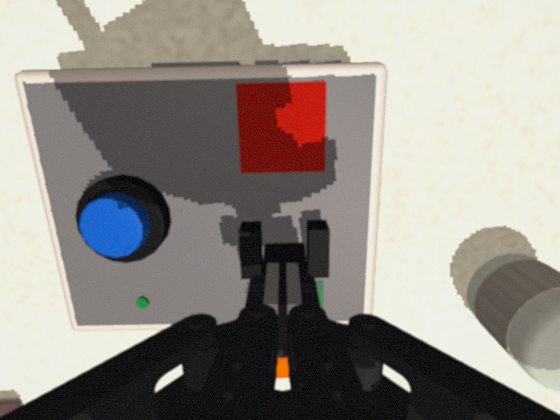

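The bar shows through the gripper at (282,367) and nothing is left over the red patch, so the lever has tipped past vertical. I'll back off, rise and verify.

Emit:
{"op": "drive_tool", "data": {"motion": [[0,0.15,0,0,0],[0,0.3,0,0,0],[0,0.35,0,-0.3,0],[0,0.4,-0.2,-0.55,0],[0,0.4,-0.7,-0.7,0],[0.5,0.4,-0.7,-0.7,0],[0.5,0.4,-0.7,-0.7,0]]}}

```text
time: 6.78
ee_pos: [0.4751, 0.1883, 0.2434]
orientation: [-180.0, 0.3, 171.1]
contact_force: [0.9, 0.6, -0.3]
opening: 0.274
finger_force: 0.0
```

Run:
```python
from h import *
p=cam("wrist")
for nm,h,z in(("bar",ORA,.155),("green",GRN,.07),("button",BLU,.096)):
    r=blob(p,(0,0,560,420),h)
    if r: print(nm,np.round(r[0],1),r[1],np.round(ray(p,*r[2][0],z),4))
go([.506,-.169,.231],166.8)
```

```text
bar [436.3 320.2] 860 [0.5711 0.2864 0.155 ]
green [381.8 292.5] 402 [0.5923 0.2748 0.07  ]
button [297.4 248.4] 1319 [0.5209 0.1961 0.096 ]
t 6.83 pos [0.4751 0.1897 0.2421] yaw 171.1 units [-0.575 -2.33   0.074] turn 0.0237 F [ 0.9 -0.7 -0.2]
```

The bar is back where it started, (0.571,0.286), so the lever is at its stop. Now to the tag.

Emit:
{"op": "drive_tool", "data": {"motion": [[0.6,-0.19,-0.78,0,0.01],[0.6,-0.19,-0.78,0,0.02],[0.6,-0.19,-0.78,0,0.024],[0.6,-0.19,-0.78,0,0.024]]}}

```text
time: 7.17
ee_pos: [0.4853, 0.0676, 0.2387]
orientation: [-179.9, -0.0, 166.6]
contact_force: [0.9, -0.2, -0.2]
opening: 0.598
finger_force: 0.0
```

Emit:
{"op": "drive_tool", "data": {"motion": [[0.6,-0.16,-0.79,0,0],[0.6,-0.16,-0.79,0,0],[0.6,-0.16,-0.79,0,0],[0.6,-0.16,-0.79,0,0]]}}

```text
time: 7.5
ee_pos: [0.4815, -0.0532, 0.2388]
orientation: [-179.9, -0.0, 166.6]
contact_force: [0.3, -0.6, 0.6]
opening: 0.602
finger_force: 0.0
```

Emit:
{"op": "drive_tool", "data": {"motion": [[0.6,0,-0.78,0,0],[0.6,0,-0.78,0,0],[0.6,0,-0.78,0,0],[0.6,0,-0.78,0,0],[0.6,0,-0.78,0,0],[0.6,0,-0.78,0,0]]}}

```text
time: 8.0
ee_pos: [0.4553, -0.1619, 0.2388]
orientation: [179.9, -0.1, 167.0]
contact_force: [-0.0, 1.3, -0.1]
opening: 0.605
finger_force: 0.0
```

```bash
cat > tg.py <<'E'
from h import *
import sys
p=cam("wrist");save(p,sys.argv[1])
for nm,h,z in(("tag",YEL,.02),("redc",RED+YEL+ORA,.008),("greenc",GRN,.006)):
    r=blob(p,(0,0,560,420),h)
    if r is None: print(nm,None);continue
    c,k,mr,q=r
    w=np.array([ray(p,u,v,z)[:2] for u,v in cv2.boxPoints(mr)]);e1=w[1]-w[0];e2=w[2]-w[1]
    e=e1 if np.hypot(*e1)>np.hypot(*e2) else e2
    print(nm,np.round(c,1),k,"c",np.round(ray(p,*c,z)[:2],4),"ctr",np.round(w.mean(0),4),"dir",round(np.degrees(np.arctan2(e[1],e[0]))%180,1),np.round([np.hypot(*e1),np.hypot(*e2)],3))
go([.506,-.169,.1],166.8)
E
python3 tg.py pics/w4.png
```

```text
tag [286.2 223.3] 2687 c [ 0.4985 -0.1661] ctr [ 0.5007 -0.1667] dir 167.9 [0.038 0.087]
redc [286.1 223.6] 5836 c [ 0.5027 -0.1669] ctr [ 0.5061 -0.1676] dir 163.9 [0.12  0.065]
greenc [199.1 222.9] 5713 c [ 0.4803 -0.2624] ctr [ 0.4815 -0.2641] dir 75.4 [0.067 0.118]
t 8.05 pos [ 0.4554 -0.1616  0.239 ] yaw 167.0 units [-0.341  0.027  0.926] turn 0.0012 F [ 0.3  0.2 -0.5]
```

View pics/w4.png

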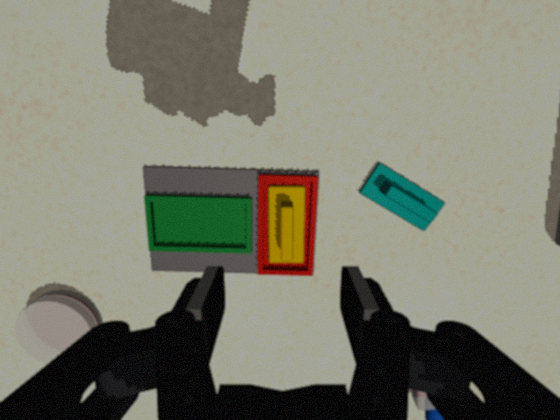

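The wrist view shows the yellow tag in the red compartment at (286,224) and the green compartment at (200,223). The teal decoy is at (402,196). I'll refine the centres using the right top heights.

```bash
sed -i 's/("tag",YEL,.02),("redc",RED+YEL+ORA,.008),("greenc",GRN,.006)/("tag",YEL,.014),("redc",RED+YEL+ORA,.016),("greenc",GRN,.016)/' tg.py; python3 tg.py pics/w5.png
python3 - <<'E'
from h import *
p=cam("top")
for nm,h,z in(("tag",YEL,.014),("redc",RED+YEL+ORA,.016),("greenc",GRN,.016)):
    r=blob(p,(300,228,380,295),h)
    print(nm,np.round(ray(p,*r[2][0],z),4))
E
```

```text
tag [285.8 223. ] 2682 c [ 0.5002 -0.1665] ctr [ 0.5028 -0.1668] dir 168.0 [0.039 0.089]
redc [285.9 223.3] 5803 c [ 0.4999 -0.1663] ctr [ 0.5034 -0.167 ] dir 164.3 [0.117 0.064]
greenc [198.8 222.7] 5695 c [ 0.4776 -0.2593] ctr [ 0.4789 -0.261 ] dir 75.3 [0.066 0.114]
t 8.1 pos [ 0.4554 -0.1615  0.2391] yaw 167.0 units [-0.34   0.026  0.927] turn 0.0014 F [ 0.2  0.1 -0.1]
tag [ 0.5123 -0.1669  0.014 ]
redc [ 0.4547 -0.2538  0.016 ]
greenc [ 0.502  -0.2909  0.016 ]
```

Emit:
{"op": "drive_tool", "data": {"motion": [[0.5,-0.32,0.034,0.1,-0.003],[0.5,-0.325,0.034,0.3,-0.003],[0.5,-0.325,0.034,0.55,-0.003],[0.5,-0.325,0.034,0.8,-0.003],[0.5,-0.325,0.034,1.0,-0.003],[0.5,-0.325,0.034,1.0,-0.003]]}}

```text
time: 8.65
ee_pos: [0.4992, -0.1652, 0.0823]
orientation: [179.7, -0.8, 167.6]
contact_force: [-1.2, 0.4, -0.3]
opening: 0.498
finger_force: 0.0
```

Emit:
{"op": "drive_tool", "data": {"motion": [[0.5,0,0,0.12,0],[0.5,0,0,0.22,0],[0.5,0,0,0.3,0],[0.5,0,0,0.36,0],[0.5,0,0,0.4,0],[0.5,0,0,0.4,0],[0.5,0,0,0.4,0]]}}

```text
time: 9.23
ee_pos: [0.5041, -0.1692, 0.0301]
orientation: [-180.0, 0.0, 167.5]
contact_force: [0.7, -1.2, 0.7]
opening: 0.501
finger_force: 0.0
```

Run:
```python
from h import *
go([.504,-.1675,.022],167.5)
p=cam("wrist");save(p,"pics/w6.png")
```

```text
t 9.23 pos [ 0.5041 -0.1692  0.0301] yaw 167.5 units [0.003 0.011 0.054] turn -0.0002 F [ 0.7 -1.2  0.7]
```

View pics/w6.png

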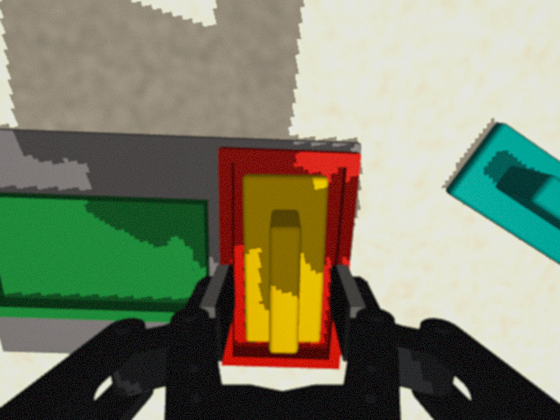

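The fingers straddle the rib evenly, with the rib at (285,280) and the pads at about 220 and 350. I'll go down 8 mm and close.

Emit:
{"op": "drive_tool", "data": {"motion": [[0.5,0,0.01,0.03,0],[0.5,0,0.01,0.055,0],[0,0,0.01,0.055,0],[0,0,0.01,0.055,0],[0,0,0.01,0.055,0],[0,0,0.01,0.055,0],[0,0,0.01,0.055,0],[0,0,0.01,0.055,0]], "squeeze": 40}}

```text
time: 9.95
ee_pos: [0.5041, -0.1678, 0.0214]
orientation: [-180.0, 0.0, 167.5]
contact_force: [0.8, 0.1, -1.2]
opening: 0.142
finger_force: 40.7
```

Emit:
{"op": "drive_tool", "data": {"motion": [[0,0,0,-0.03,0],[0,0,0,-0.1,0],[0,0,0,-0.2,0],[0,0,0,-0.3,0],[0,0,0,-0.3,0],[0,0,0,-0.3,0]]}}

```text
time: 10.45
ee_pos: [0.505, -0.1682, 0.0679]
orientation: [-179.9, 0.2, 167.5]
contact_force: [-0.4, -0.3, -1.7]
opening: 0.144
finger_force: 40.6
```

Run:
```python
from h import *
s=bot.read_state();print(s["opening"],s["finger_force"],s["joint_positions"])
go([.504-.0245,-.1675-.0939,.067],75.3)
```

```text
0.14405262220553364 40.61926066875458 [-2.93520015e+01  9.85969738e+00  1.16961291e+02 -1.37073899e-03
  5.29898262e+01 -1.06814363e+02]
t 10.45 pos [ 0.505  -0.1682  0.0679] yaw 167.5 units [ 0.031 -0.643  0.006] turn 0.512 F [-0.4 -0.3 -1.7]
```

Emit:
{"op": "drive_tool", "data": {"motion": [[0,0,-0.1,0,0.04],[0,0,-0.2,0,0.08],[0,0,-0.3,0,0.12],[0,0,-0.4,0,0.16],[0,0,-0.5,0,0.2],[0,0.03,-0.6,0,0.24],[0,0.03,-0.643,0,0.28],[0,0.03,-0.643,0,0.32]]}}

```text
time: 11.12
ee_pos: [0.4777, -0.2619, 0.0653]
orientation: [-179.9, -0.1, 109.7]
contact_force: [-1.0, 0.1, -0.9]
opening: 0.141
finger_force: 40.6
```

Emit:
{"op": "drive_tool", "data": {"motion": [[0,0,0,0,0.04],[0,0,0,0,0.08],[0,0,0,0,0.12],[0,0,0,0,0.16],[0,0,0,0,0.192],[0,0,0,0,0.192],[0,0,0,0,0.192],[0,0,0,0,0.192]]}}

```text
time: 11.78
ee_pos: [0.4784, -0.2606, 0.0658]
orientation: [-179.9, -0.0, 75.7]
contact_force: [-1.1, -0.4, -0.8]
opening: 0.144
finger_force: 40.6
```

Run:
```python
from h import *
s=bot.read_state();print(s["opening"],s["finger_force"])
go([.480,-.262,.067],75.3)
p=cam("wrist");save(p,"pics/w7.png")
```

```text
0.1441975809742272 40.56294143199921
t 11.78 pos [ 0.4784 -0.2606  0.0658] yaw 75.7 units [-0.006  0.013 -0.008] turn 0.0024 F [-1.1 -0.4 -0.8]
```

View pics/w7.png

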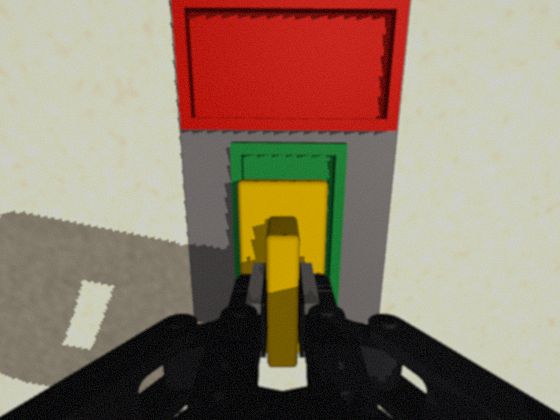

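The tag hangs lengthwise over the green compartment, its plate at columns 238–328 and the green at 232–346, so a small sideways correction is left. I'll compute it.

Run:
```python
from h import *
p=cam("wrist")
hsv=cv2.cvtColor(p["frame"],cv2.COLOR_RGB2HSV)
g=blob(p,(200,100,380,260),GRN)[3];y=blob(p,(200,150,380,260),YEL)[3];r=blob(p,(150,0,420,140),RED)[3]
s=bot.read_state();yaw=np.radians(75.3);ex=np.array([np.cos(yaw),np.sin(yaw)]);ey=np.array([np.sin(yaw),-np.cos(yaw)])
L=lambda u,v,z:np.round([(ray(p,u,v,z)[:2]-s["ee_pos"][:2])@e*1000 for e in(ex,ey)],1)
print("green rows",g[:,1].min(),"tag top row",y[:,1].min())
for v in(150,165): q=g[g[:,1]==v,0];print("green",q.min(),q.max(),L(q.min(),v,.016),L(q.max(),v,.016))
for v in(190,210): q=y[y[:,1]==v,0];print("tag",q.min(),q.max(),L(q.min(),v,.0584),L(q.max(),v,.0584))
for v in(20,60,110): q=r[r[:,1]==v,0];print("red",q.min(),q.max(),L(q.min(),v,.016),L(q.max(),v,.016))
print("green top edge",L(289,g[:,1].min(),.016),"tag edge",L(283,y[:,1].min(),.0584),"red bottom",L(289,r[:,1].max(),.016))
```

```text
green rows 142.0 tag top row 179.0
green 230.0 346.0 [ 54.4 -29.5] [54.8 33.3]
green 230.0 345.0 [ 46.3 -29.8] [46.7 33.3]
tag 237.0 327.0 [ 41.9 -20.8] [42.2 18.4]
tag 238.0 326.0 [ 32.9 -20.7] [33.1 18.4]
red 172.0 407.0 [117.2 -55.5] [117.8  59.4]
red 175.0 403.0 [ 99.2 -55.6] [99.8 59.4]
red 179.0 398.0 [ 75.  -55.5] [75.7 59.4]
green top edge [58.9  2.4] tag edge [46.9 -0.8] red bottom [64.7  2.3]
```

Emit:
{"op": "drive_tool", "data": {"motion": [[0,-0.007,0.02,0.03,0.002],[0,-0.007,0.02,0.1,0.002],[0,-0.007,0.02,0.17,0.002],[0,-0.007,0.02,0.22,0.002],[0,-0.007,0.02,0.25,0.002],[0,-0.007,0.02,0.27,0.002],[0,-0.007,0.02,0.285,0.002],[0,-0.007,0.02,0.295,0.002]]}}

```text
time: 12.55
ee_pos: [0.4813, -0.2627, 0.0218]
orientation: [-180.0, -0.0, 75.2]
contact_force: [0.4, 0.5, -0.3]
opening: 0.145
finger_force: 40.6
```

Emit:
{"op": "drive_tool", "data": {"motion": [[0,0,0,0,0],[0,0,0,0,0],[0,0,0,0,0]]}}

```text
time: 12.8
ee_pos: [0.4816, -0.2629, 0.0225]
orientation: [180.0, 0.0, 75.2]
contact_force: [0.2, -0.7, -1.1]
opening: 0.141
finger_force: 40.6
```

Emit:
{"op": "drive_tool", "data": {"motion": [[0,0,0,0.006,0],[0,0,0,0.01,0],[0,0,0,0.01,0],[0.25,0,0,0.01,0],[0.45,0,0,0.008,0],[0.45,0,0,0.005,0],[0.45,0,0,0,0],[0.45,0,0,0,0]]}}

```text
time: 13.47
ee_pos: [0.4814, -0.2627, 0.0221]
orientation: [180.0, 0.0, 75.2]
contact_force: [-0.1, -0.4, -0.2]
opening: 0.449
finger_force: 0.0
```

Emit:
{"op": "drive_tool", "data": {"motion": [[0.45,0,0,-0.05,0],[0.45,0,0,-0.2,0],[0.45,0,0,-0.45,0],[0.45,0,0,-0.7,0],[0.45,0.3,0,-0.9,0],[0.45,0.35,0,-0.9,0],[0.45,0.35,0,-0.9,0],[0.45,0.35,0,-0.9,0]]}}

```text
time: 14.13
ee_pos: [0.4951, -0.2115, 0.1581]
orientation: [179.9, 0.1, 75.4]
contact_force: [0.2, 0.3, -0.5]
opening: 0.449
finger_force: 0.0
```

Run:
```python
from h import *
p=cam("wrist");save(p,"pics/w8.png")
for nm,h,z in(("tag",YEL,.014),("greenc",GRN+YEL,.016)):
    c,k,mr,q=blob(p,(0,0,560,420),h)
    w=np.array([ray(p,u,v,z)[:2] for u,v in cv2.boxPoints(mr)]);e1=w[1]-w[0];e2=w[2]-w[1]
    e=e1 if np.hypot(*e1)>np.hypot(*e2) else e2
    print(nm,"ctr",np.round(w.mean(0),4),round(np.degrees(np.arctan2(e[1],e[0]))%180,1),np.round([np.hypot(*e1),np.hypot(*e2)],3))
go([.48,-.26,.15],75.3)
a=cam("top");r=blob(a,(134,205,224,288),ORA);print("bar",np.round(r[0],1),r[1])
```

```text
tag ctr [ 0.4812 -0.2616] 76.4 [0.039 0.093]
greenc ctr [ 0.4805 -0.2592] 77.0 [0.063 0.116]
t 14.18 pos [ 0.4945 -0.2118  0.157 ] yaw 75.3 units [-0.335 -0.012  0.047] turn -0.0 F [ 0.6 -0.1 -0.9]
bar [156.7 228.2] 116
```

View pics/w8.png

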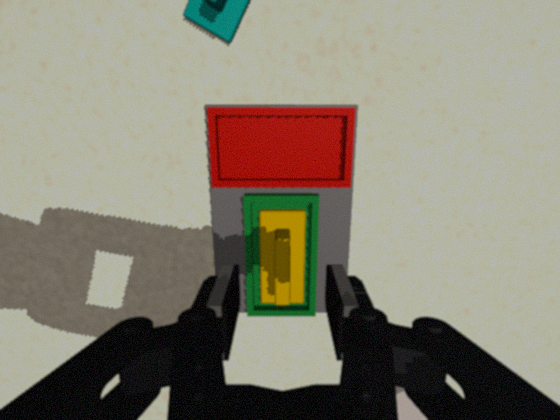

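The tag lies flat in the green compartment, its plate at (282,258) against the compartment centre at (281,255), about 2.5 mm off and well aligned. The lever bar is at its starting pixel (156.7,228.2), so I'll hand in.

```bash
python3 -c "
from rig import bot
print(bot.sign_off())"
```

```text
the job is handed in; nothing more can be done
None
```

I tested the unit (button pressed and released, lever dropped and lifted back to its upright stop), set the tag down flat in the green compartment about 2.5 mm off centre, and handed the job in at about 14 s; no verdict came back.

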